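Bring a resin-mounted sample under the digital microscope

ROBOT

A 6-joint arm with a two-finger parallel gripper is mounted at the origin on the work surface. World frame = base frame: x ahead of the robot, y to its left, z up, the work surface at z = 0. Lengths are in mm, angles in rad, forces in N, time in s.
With the tool pointing down it reaches from about 275 to 725 mm from the base axis. Payload 15.9 kg.
Tool frame: the origin (TCP) lies on the centre line of the jaws, within the pads' length; the fingertips stand ahead of it and the grasp point (between the pads) lies 8 mm behind it (r.nose_length is the z of the fingertips in the tool frame, in mm); z points along the fingers, y is the direction in which the jaws open and shut (so a half turn about z gives the same grasp; the last joint's range is limited). The gripper opens to 85 mm and grips with 20 to 120 N. Pads are 22 mm wide; open, the fingers measure 114 mm over their backs; the gripper's body (76 mm by 85 mm) begins 54 mm behind the grasp point. The pads swing forward as they close: fully open they stand 13 mm farther back than shut.
Start: joints at [-1.276, 0.213, -0.034, 1.323, 0, 1.571], TCP at [145.268, -478.417, 242.306] pointing down, gripper open.
Joint ranges: [-2.98, 2.98], [-0.74, 1.72], [-1.14, 1.35], [-2.1, 2.04], [-1.57, 1.44], [-3.14, 3.14]. Speed limits (rad/s): [1.89, 1.89, 2.39, 2.57, 3.14, 3.14].

INTERFACE

Orientations are given as a unit quaternion [w, x, y, z].
In Python, from workcell import r, capture, camera_params gives the robot as it stands. The module is installed in compiled form; this text tells all that it offers.
- The arm moves only by the tool move_arm, never from a script. Its argument "steps" is a list of rows, each a list of 5 numbers: the shift along the tool's x, y, z in mm, then the turn about the tool's z in rad, then the opening in per cent of the stroke, from 0 (shut) to 100 (fully open). A call has exactly 5 rows; each row shifts and turns the commanded pose from where the row before left it, along the tool's axes as they then stand; what a row does not reach is not made up. A row lasts 1/8 s, in which the tool goes at most 62.5 mm and 10.7 degrees, less where a joint would pass 70% of its speed; a pose out of reach is approached as far as the arm can. A call with a gripper value outside its range is refused whole. The fingers move at their own pace and stop on an object; "force" is the grip in N (left out, the last holds). Time passes only in rows, so rows that do not move let the fingers close, or fill a call up. It gives the time, the measured TCP pose, the force and the opening at its end, in the units of the state.
- r.sense(): the state, without advancing time (a new reading comes with each control period).
- capture(name): name is "scene" or "top" or "wrist"; returns the picture (384x512x3 uint8, red, green, blue); there is no depth.
- camera_params(name): a dict with "camera_matrix" (3x3 intrinsics, pixels), "extrinsics" (4x4, takes a point from camera to world coordinates); the wrist camera has in their place "T_tool_cam" (4x4, takes a point from camera to tool coordinates, whose origin is the TCP and whose axes are the flange's). Camera axes: x right, y up, looking along -z (the intrinsics and any distortion apply to the point x, -y, -z); pixel columns grow to the right and rows downward; lengths in mm; the calibration is good to about 2 mm. A picture is of the moment at which its call begins: read the wrist's pose just before it. camera_params takes no time and is no camera call.
- r.finish_job(): hands the job in, once; it reports no verdict.
The state is a dict: "t": time; "qpos": joint angles; "joint_velocities": joint speeds; "effort": joint torques, N m; "eef_pos": TCP position; "tool_rot": TCP orientation; "force": force on the tool from outside, world axes, zero at the start; "torque": the same for the moment, N m; "width": finger opening in mm.
Only numpy, scipy, OpenCV 4.12 (cv2) and the standard library are available. Lean on these libraries where they do the work, as an engineer would, in place of code of your own. Each camera call takes 0.05 s, during which the arm holds its last target.

TASK

Stand the green sample mount in the middle of the loose round metal carrier, setting it down rather than dropping it, then slide the carrier along the table until it covers the round mark under the microscope's lens, with the mount still standing in its middle. Keep the carrier flat on the table all the way, do not touch the microscope, and leave the other mounts, the bottle and the mouse where they are.

Things in the scene. Friction and masses are not known exactly. Their poses are not given: they have to be found in the camera images.
- green_center (a point): Centre (half-way up) of the green sample mount, the one to load: a loose upright resin cylinder 30 mm in diameter, 24 mm tall, about 40 g, with a small steel square set in its top. It starts standing on the tray, in any of the three places; z of the point is its axis.
- black_center (a point): Centre (half-way up) of the black mount, a bystander of the same size standing on the tray.
- orange_center (a point): Centre (half-way up) of the orange mount, a bystander of the same size standing on the tray.
- tray: Fixed grey sample tray, a flat slab 270 mm (its x) by 80 mm (its y) by 8 mm thick with no rim; origin at the centre of its underside. The mounts stand on its top in one row along its x axis, 85 mm apart.
- carrier_center (a point): Centre (half-way up) of the carrier: a loose, solid, flat-topped aluminium disc 100 mm in diameter and 20 mm thick, about 0.4 kg, lying on the table, with a black circle (38 mm across) printed round its middle. It is too wide to grasp and slides with ordinary friction. z of the point points up.
- spot (a point): Centre of the viewing mark on the table, straight below the lens: a thin printed blue round mat 170 mm across with a white ring (102 to 112 mm in diameter) that just encloses the carrier, and a white cross, all flat enough to slide over. It is fixed to the microscope: x and y axes are the microscope's.
- lens (a point): Point on the lens axis, straight above the spot, at the underside of the microscope's black ring light (110 mm in diameter), 125 mm above the table. The white tube (68 mm in diameter) and a black camera (50 mm square) go on above it to 305 mm. The space below is open on the robot's side, but too low for an upright gripper, so push with the tool leaning back, the fingertips leading.
- microscope: Fixed white digital microscope on a side pole; origin on the table at the viewing spot. Its pole (26 mm in diameter, 320 mm tall) stands at x = 120, y = 210 mm in its frame on a foot 24 mm high covering x = 65 to 215, y = 155 to 305 mm; a bar at 235 mm height joins pole and tube.
- dropper: Loose amber dropper bottle, 32 mm in diameter, 75 mm tall, standing on the table; a bystander. Origin at the centre of its underside.
- mouse: Loose round black computer mouse, 62 mm across, 34 mm high; a bystander. Origin at the centre of its underside.
There are look-alikes about, which are no part of the job. What is meant by the part that bears carrier_center is not red, and is the smaller of those in its own colour.

How it is judged (in metres and radians):
On the way, in this order (a step that is already met when the one before it is completed fails the run):
1. the green mount stands released in the middle of the carrier (within 12 mm of its centre) (horizontal distance between green_center and carrier_center below 0.012 m and angle between green_center's own z axis and vertical below 0.1 rad and z of green_center in the frame of carrier_center between 0.018 and 0.026 m and contact force between the fingers and mount_green below 0.1 N), for 0.2 s.
2. the loaded carrier lies on the mark under the lens (horizontal distance between green_center and carrier_center below 0.012 m and angle between green_center's own z axis and vertical below 0.1 rad and z of green_center in the frame of carrier_center between 0.018 and 0.026 m and horizontal distance between carrier_center and spot below 0.012 m), for 0.2 s.
At the end, for the whole second after the job is handed in: The carrier lies flat and at rest on the table with its centre within 12 mm of the viewing spot, and the green mount stands upright and at rest on it within 12 mm of the carrier's centre (all of step 2 and height (world z) of carrier_center below 0.013 m and angle between carrier_center's own z axis and vertical below 0.08 rad and linear speed of each of carrier, mount_green below 0.01 m/s); the robot touches nothing.
It fails at once if the carrier is lifted more than 10 mm off the table or tipped by more than 0.2 rad (height (world z) of carrier_center above 0.02 m or angle between carrier_center's own z axis and vertical above 0.2 rad).
It fails at once if the green mount is dropped or flung: faster than 0.45 m/s with no finger on it (linear speed of mount_green above 0.45 m/s and contact force between the fingers and mount_green below 0.05 N).
It fails at once if the green mount is tipped over by more than 0.9 rad (angle between green_center's own z axis and vertical above 0.9 rad).
It fails at once if the microscope is touched with more than 2 N (contact force between anything else and microscope above 2 N).
It fails at once if another mount, the bottle or the mouse is moved by more than 15 mm (distance of any of black_center, orange_center, dropper, mouse from where it was at the start of the episode above 0.015 m).
It also fails if it takes over 56 s, if anything falls off the work surface, if the arm or the gripper's body presses on something with over 40 N, if the wrist force passes 120 N, or if a joint passes its speed limit or range.

## Working session

There is one attempt and no reset: what is moved stays moved. The work goes in short steps, Python scripts to look and compute and a tool call to move; the robot and the scene stay as the last step left them, time stands still between calls to the robot, and variables do not carry over. Pictures are saved under pics/ and viewed, and the job is handed in when it is done.

Besides the shell and the picture viewer there is one more tool, called after ">>>" as name(argument=value, ...) on one line, values as JSON. move_arm: Moves the arm, as the interface text tells. Its arguments: {"type":"object","properties":{"steps":{"type":"array","items":{"type":"array","items":{"type":"number"}}},"force":{"type":"number"}},"required":["steps"]}

```bash
mkdir -p pics
python3 - <<'E'
from workcell import r, capture, camera_params
import cv2,numpy as np
print(r.sense()); print(r.nose_length)
for n in ("scene","top"):
    im=capture(n); cv2.imwrite(f"pics/{n}0.png",im[:,:,::-1]); p=camera_params(n); print(n,p)
print(camera_params("wrist"))
E
```

```text
{'t': 0.0, 'qpos': array([-1.27599945e+00,  2.13357187e-01, -3.50792915e-02,  1.32349569e+00,
       -3.46972916e-05,  1.57077254e+00]), 'joint_velocities': array([ 8.30761355e-04,  7.87838003e-04,  2.12015992e-03, -3.45766214e-04,
       -8.19306732e-06,  6.04007285e-04]), 'effort': array([ 2.44231414e-03, -6.86160779e+01,  4.87124670e+01,  1.73679390e-02,
        4.49647291e-05,  2.18846083e-05]), 'eef_pos': array([ 145.16473884, -478.11126402,  241.80762736]), 'tool_rot': array([-5.59214271e-04,  9.89154596e-01,  1.46877029e-01, -1.00561486e-04]), 'force': array([ 0.83045384,  0.43245253, -0.21051969]), 'torque': array([-0.01209171, -0.01152293,  0.03916694]), 'width': 85.45765652946905}
11.0
scene {'camera_matrix': array([[373.74325443,   0.        , 261.08534835],
       [  0.        , 373.74325443, 191.91504092],
       [  0.        ,   0.        ,   1.        ]]), 'extrinsics': array([[-6.33095784e-02, -8.18556500e-01,  5.70926575e-01,
         1.04755326e+03],
       [ 9.97979954e-01, -5.49541381e-02,  3.18755931e-02,
         6.39692879e+01],
       [ 5.28280387e-03,  5.7179
[... 501 characters left out ...]
       [ 2.39661484e-02,  9.42516654e-02,  9.95259889e-01,
         1.24380171e+03],
       [ 0.00000000e+00,  0.00000000e+00,  0.00000000e+00,
         1.00000000e+00]])}
{'camera_matrix': array([[314.88897424,   0.        , 257.04922992],
       [  0.        , 314.88897424, 192.36968313],
       [  0.        ,   0.        ,   1.        ]]), 'T_tool_cam': array([[ 1.80653443e-04,  9.44642405e-01,  3.28101652e-01,
         8.44395153e+01],
       [ 9.99999883e-01, -3.17811395e-04,  3.64413583e-04,
        -1.09180839e+00],
       [ 4.48514967e-04,  3.28101548e-01, -9.44642352e-01,
        -1.31118428e+02],
       [ 0.00000000e+00,  0.00000000e+00,  0.00000000e+00,
         1.00000000e+00]])}
```

View pics/scene0.png

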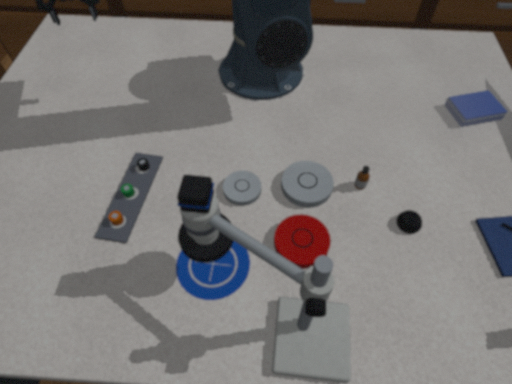

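View pics/top0.png

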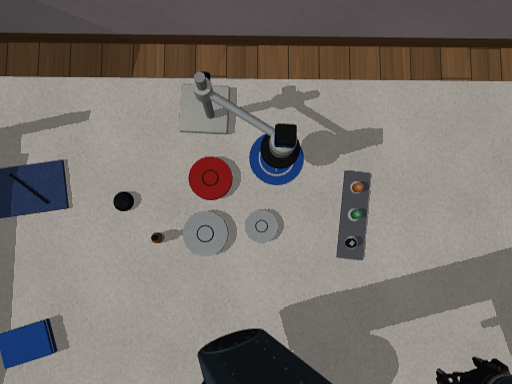

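Scene: candidates for the carrier in the top view are the small silver disc (262,226), the large silver disc (205,233) and the red disc (210,178). By the description (not red, and the smaller of its colour) it is the small silver disc at (262,226). The green mount is at (356,214), between orange (358,187) and black (351,242). I'll measure these and check a close crop.

```bash
cat > h.py <<'E'
import cv2,numpy as np
from workcell import r,capture,camera_params
from scipy.spatial.transform import Rotation as R
def cam(n,st=None):
    p=camera_params(n);K=p["camera_matrix"]
    if n=="wrist":
        q=st["tool_rot"];T=np.eye(4);T[:3,:3]=R.from_quat(np.r_[q[1:],q[0]]).as_matrix();T[:3,3]=st["eef_pos"];E=T@p["T_tool_cam"]
    else:E=p["extrinsics"]
    return K,E
def ray(c,uv,z):
    K,E=c
    d=np.linalg.inv(K)@[uv[0],uv[1],1];d=E[:3,:3]@(d*[1,-1,-1]);o=E[:3,3]
    return o+d*(z-o[2])/d[2]
def rays2(c,pts,z): return np.array([ray(c,p,z)[:2] for p in pts])
def proj(c,P):
    K,E=c;v=E[:3,:3].T@(np.array(P)-E[:3,3]);v=K@(v*[1,-1,-1]);return v[:2]/v[2]
def blobs(mask,amin=15):
    cs,_=cv2.findContours(mask.astype(np.uint8),cv2.RETR_EXTERNAL,cv2.CHAIN_APPROX_NONE)
    return [c[:,0,:] for c in cs if cv2.contourArea(c)>amin]
def circ(c,pts,z):
    w=rays2(c,pts,z).astype(np.float32);(x,y),rr=cv2.minEnclosingCircle(w)
    A=np.c_[2*w,np.ones(len(w))];s=np.linalg.lstsq(A,(w**2).sum(1),rcond=None)[0]
    return s[:2],np.sqrt(s[2]+s[0]**2+s[1]**2),(x,y,rr)
E
python3 - <<'E'
from h import *
for n in ("top","scene"):
    im=cv2.imread(f"pics/{n}0.png");hsv=cv2.cvtColor(im,cv2.COLOR_BGR2HSV);c=cam(n)
    H,S,V=[hsv[...,i].astype(int) for i in range(3)]
    for nm,m,z in (("green",(abs(H-65)<22)&(S>100)&(V>50),32),("orange",(abs(H-12)<6)&(S>120)&(V>100),32),("blue",(abs(H-110)<12)&(S>150)&(V>80),0),("red",((H<5)|(H>174))&(S>180)&(V>100),20)):
        for b in blobs(m): 
            mm=b.mean(0); print(n,nm,mm,len(b),ray(c,mm,z).round(1), *[np.round(q,1) for q in circ(c,b,z)])
im=cv2.imread("pics/top0.png")
print(im[226,240:285].tolist()[::3], im[226,250].tolist())
a=cv2.resize(im[110:270,170:390],None,fx=3.6,fy=3.6,interpolation=cv2.INTER_CUBIC);cv2.imwrite("pics/topcrop.png",a)
im=cv2.imread("pics/scene0.png")
a=cv2.resize(im[140:320,80:350],None,fx=2.9,fy=2.9,interpolation=cv2.INTER_CUBIC);cv2.imwrite("pics/scenecrop.png",a)
E
```

```text
top green [356.32142857 213.89285714] 28 [ 523.  -302.3   32. ] [ 523.1 -302. ] 14.5 [ 523.7 -301.2   16.7]
top orange [358.24 186.8 ] 25 [ 605. -310.   32.] [ 605.  -310.1] 13.2 [ 605.1 -310.    14.7]
top orange [467.27586207  69.68965517] 58 [ 975.2 -662.    32. ] [ 975.7 -657.8] 15.8 [ 977.4 -656.5   26.1]
top orange [222.7173913   65.47826087] 46 [980.4 102.   32. ] [980.3 100.6] 20.9 [983.6 104.2  31.8]
top orange [356.54385965  64.22807018] 57 [ 989.  -313.7   32. ] [ 989.8 -286.2] 38.2 [ 989.9 -313.6   45.2]
top orange [510.51612903  63.51612903] 62 [ 996.7 -800.7   32. ] [ 997.1 -788.9] 31.5 [ 995.3 -802.2   49. ]
top orange [504.68181818  63.54545455] 66 [ 996.4 -782.1   32. ] [ 996.2 -779.4] 31.1 [ 995.1 -780.1   49.2]
top orange [450.05298013  62.82781457] 151 [ 996.8 -608.5   32. ] [ 999.3 -617.4] 38.9 [ 999.2 -613.9   52.4]
top orange [405.83  61.07] 100 [1001.  -468.9   32. ] [ 994.7 -465.4] 31.9 [ 993.4 -468.4   50.9]
top orange [377.92063492  63.23809524] 63 [ 993.  -380.8   32. ] [ 993.1 -353. ] 40.5 [ 993.9 -379.6   48.6]
top orange [370.93421053  62.90789474] 76 [ 
[... 972 characters left out ...]
8.9 -300.4   20.8]
scene orange [114.80645161 215.67741935] 31 [ 606.5 -310.    32. ] [ 606.2 -309.8] 13.7 [ 605.1 -309.2   15.4]
scene blue [214.55882353 268.61764706] 170 [711.3 -59.3   0. ] [706.  -63.2] 35.1 [699.1 -65.4  47.9]
scene blue [214.2345679  274.43209877] 243 [725.3 -58.1   0. ] [701.8 -65.2] 71.5 [698.8 -65.5  82.1]
scene red [302.04137931 239.59310345] 145 [634.6 137.7  20. ] [631.2 136. ] 61.0 [632.1 136.4  63.3]
[[151, 158, 162], [152, 158, 163], [131, 131, 127], [127, 127, 124], [132, 132, 128], [60, 60, 58], [131, 131, 128], [131, 131, 127], [132, 132, 128], [21, 20, 20], [130, 129, 126], [131, 131, 128], [134, 133, 129], [101, 105, 109], [100, 105, 109]] [128, 127, 125]
```

View pics/topcrop.png

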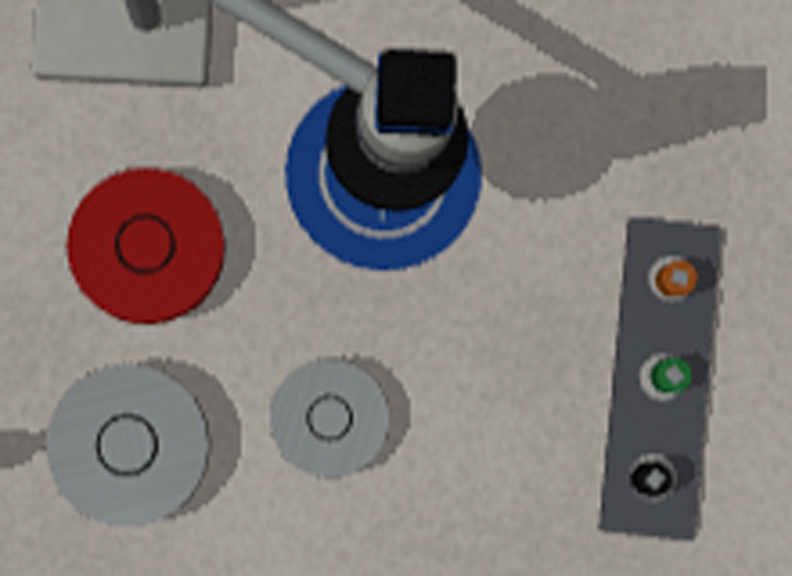

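View pics/scenecrop.png

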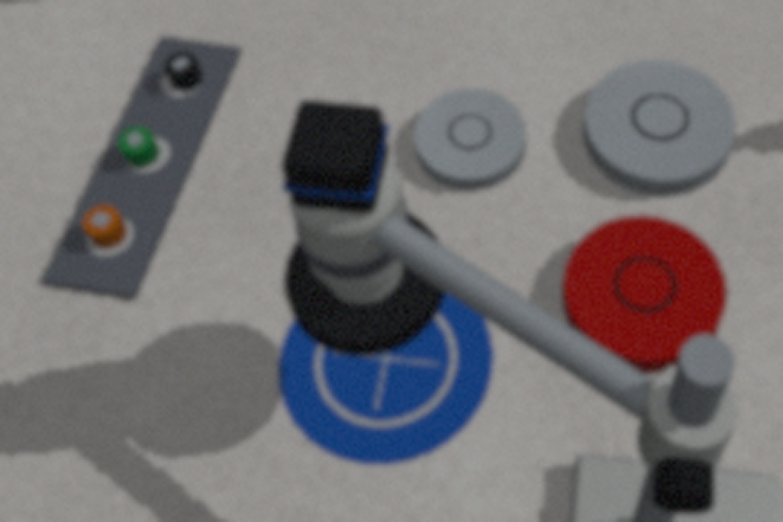

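The crop confirms it: a small plain aluminium disc with a black ring, beside a larger silver look-alike and a red one. Next I'll locate the carrier, the green mount and the tray precisely.

Run:
```python
from h import *
C={}
for n in ("top","scene"):
    im=cv2.imread(f"pics/{n}0.png");hsv=cv2.cvtColor(im,cv2.COLOR_BGR2HSV);c=cam(n);C[n]=c
    b,g,rr=[im[...,i].astype(int) for i in range(3)]
    m=((b-rr)>=0)&((b-rr)<40)&(b>95)
    for q in blobs(m,200):
        if len(q)>70 and len(q)<260: print(n,"silver",q.mean(0),*[np.round(k,1) for k in circ(c,q,20)])
    # inner ring: dark pixels in neighbourhood of carrier
    p=proj(c,(490,-18,20)).astype(int)
    sub=im[p[1]-14:p[1]+15,p[0]-14:p[0]+15].max(2)<85
    ys,xs=np.nonzero(sub);pts=np.c_[xs+p[0]-14,ys+p[1]-14]
    print(n,"ring",len(pts),*[np.round(k,1) for k in circ(c,pts,20)])
def o_d(c,uv):
    a=ray(c,uv,0);o=c[1][:3,3];return o,(a-o)/np.linalg.norm(a-o)
def tri(u,v):
    o1,d1=o_d(C["top"],u);o2,d2=o_d(C["scene"],v)
    s=np.linalg.lstsq(np.c_[d1,-d2],o2-o1,rcond=None)[0];return o1+d1*s[0],o2+d2*s[1]
print(tri((356.3,213.9),(127.03,189.7)),tri((358.24,186.8),(114.8,215.7)))
# ring-light-independent spot: outer blue edge
```

```text
top silver [204.94354839 233.12903226] [465.1 151.6] 65.3 [465.  151.6  66.8]
top silver [261.0326087  225.83695652] [487.8 -16.7] 47.8 [487.7 -16.3  49.5]
top silver [244.37012987 117.2987013 ] [804.9  57.6] 76.0 [834.5  43.8 110.8]
top ring 29 [487.6 -16.4] 17.9 [487.5 -16.3  18.8]
scene silver [243.14159292 187.04424779] [489.1 -16.2] 50.8 [490.3 -15.5  55.4]
scene silver [308.         181.75862069] [460.9 151.2] 67.9 [463.2 152.7  72.9]
scene ring 4 [530.8 -47.7] 2.8 [531.3 -47.8   3. ]
(array([ 523.48825522, -304.79485565,   22.78096092]), array([ 523.7053805 , -305.5760149 ,   23.00650019])) (array([ 605.23209054, -310.6653225 ,   29.79751839]), array([ 605.34769146, -311.05311536,   29.92020693]))
```

>>> move_arm(steps=[[60,0,0,0.18,80],[60,0,0,0.18,80],[60,0,0,0,80],[60,0,0,0,80],[60,0,0,0,80]], force=40)

```text
t: 0.72
eef_pos: [436.0, -462.5, 242.1]
tool_rot: [-0.0, 1.0, -0.02, -0.0]
force: [0.2, -1.8, 1.0]
width: 68.4
```

>>> move_arm(steps=[[20,-50,0,0,80],[20,-50,20,0,80],[20,-50,40,0,80],[20,-11,50,0,80],[0,0,0,0,80]])

```text
t: 1.35
eef_pos: [518.0, -306.3, 131.5]
tool_rot: [-0.002, 1.0, -0.019, -0.003]
force: [0.2, -0.5, 0.0]
width: 68.3
```

```bash
cat > wg.py <<'E'
from h import *
import sys
st=r.sense();im=capture("wrist")[:,:,::-1];cv2.imwrite(f"pics/{sys.argv[1]}.png",im)
print(st["eef_pos"].round(1),st["tool_rot"].round(4),st["qpos"].round(3))
c=cam("wrist",st);hsv=cv2.cvtColor(im,cv2.COLOR_BGR2HSV)
H,S,V=[hsv[...,i].astype(int) for i in range(3)]
m=(abs(H-65)<22)&(S>90)&(V>40)
for b in blobs(m,40): print("green",b.mean(0),b.min(0),b.max(0),[np.round(k,1) for k in circ(c,b,32)])
E
python3 wg.py w1
```

```text
[ 518.  -306.3  131.5] [-0.0016  0.9998 -0.0192 -0.0028] [-0.534  0.468  0.043  1.153  0.     2.646]
green [256.44247788 187.04424779] [238 166] [275 207] [array([ 525.5, -304.9]), np.float64(15.5), array([ 525.8, -305.3,   17. ])]
```

View pics/w1.png

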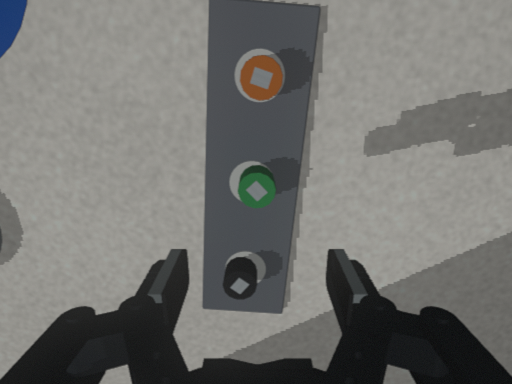

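The picture shows the green mount's top square at (257,190), with orange at (262,78), black at (240,285) and the open fingers either side below it.

Run:
```python
from h import *
c=cam("wrist",r.sense())
for p in ((257,190),(262,78),(240,285)): print(ray(c,p,32))
```

```text
[ 523.19892295 -306.80891813   32.        ]
[ 605.29714469 -313.5237489    32.        ]
[ 436.07711758 -288.50400448   32.        ]
```

>>> move_arm(steps=[[5,-1,30,0,80],[0,0,35,0,80],[0,0,30,0,80],[0,0,14,0,80],[0,0,0,0,80]])

```text
t: 2.02
eef_pos: [524.0, -308.5, 26.7]
tool_rot: [0.0, 1.0, -0.021, 0.0]
force: [-0.3, -0.4, 0.7]
width: 68.3
```

```bash
python3 wg.py w2
```

```text
[ 524.  -308.5   26.7] [ 1.000e-04  9.998e-01 -2.070e-02  0.000e+00] [-0.532  0.553 -0.099  0.918 -0.     2.651]
green [251.38308458 265.27363184] [220 227] [282 301] [array([ 528.3, -305.1]), np.float64(17.1), array([ 528.8, -305. ,   19.7])]
```

View pics/w2.png

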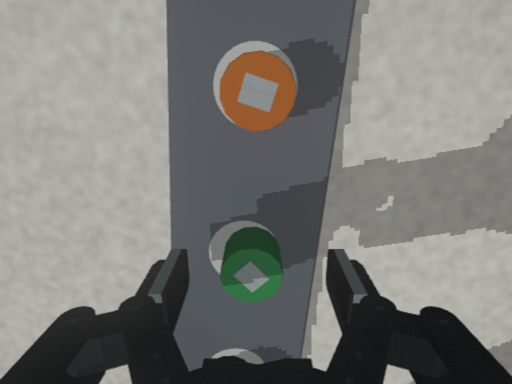

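Run:
```python
from h import *
s=r.sense();c=cam("wrist",s);print(s["eef_pos"],ray(c,(252,277),32))
```

```text
[ 524.54491784 -308.61298163   27.41427807] [ 522.76539505 -305.19928418   32.        ]
```

>>> move_arm(steps=[[0,-2,2,0,80],[0,0,0,0,50],[0,0,0,0,10],[0,0,0,0,10],[0,0,0,0,10]], force=40)

```text
t: 2.7
eef_pos: [524.5, -305.9, 24.7]
tool_rot: [0.0, 1.0, -0.02, 0.0]
force: [-2.0, 0.9, 7.8]
width: 28.6
```

>>> move_arm(steps=[[0,0,0,0,10],[0,0,-15,0,10],[0,0,-30,0,10],[0,0,-30,0,10],[0,0,0,0,10]])

```text
t: 3.32
eef_pos: [525.7, -306.6, 102.4]
tool_rot: [0.001, 1.0, -0.02, 0.002]
force: [-0.1, 0.0, 0.2]
width: 28.4
```

```bash
python3 wg.py w3
```

```text
[ 525.7 -306.6  102.4] [ 0.0012  0.9998 -0.0203  0.0021] [-0.528  0.489  0.     1.078 -0.     2.654]
green [257.02475248 268.08415842] [226 229] [288 305] [array([ 479.7, -303.9]), np.float64(27.9), array([ 480.5, -302.7,   32.5])]
```

View pics/w3.png

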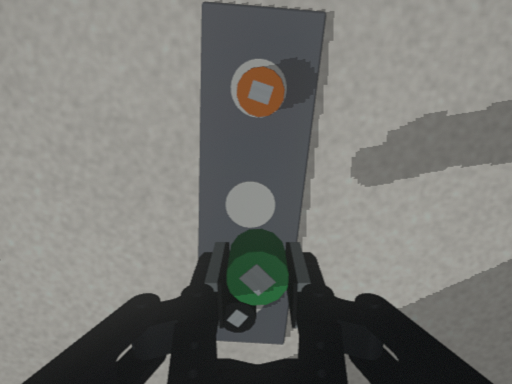

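Run:
```python
from h import *
s=r.sense();c=cam("wrist",s);print(s["eef_pos"],ray(c,(257,278),s["eef_pos"][2]+7.3))
```

```text
[ 524.94341586 -306.23773281  100.67382932] [ 524.36199794 -305.21750281  107.97382932]
```

>>> move_arm(steps=[[-10,-50,0,0,10],[-15,-60,0,0,10],[-15,-60,0,0,10],[-10,-60,0,0,10],[0,-58,0,0,10]])

```text
t: 4.0
eef_pos: [484.6, -16.4, 98.7]
tool_rot: [-0.001, 1.0, -0.018, -0.0]
force: [1.0, 0.1, 0.7]
width: 28.6
```

>>> move_arm(steps=[[0,0,10,0,10],[0,0,10,0,10],[0,0,10,0,10],[0,0,0,0,10],[0,0,0,0,10]])

```text
t: 4.62
eef_pos: [485.9, -18.7, 69.1]
tool_rot: [-0.001, 1.0, -0.019, -0.0]
force: [0.5, 0.9, -0.2]
width: 28.6
```

```bash
python3 wg.py w4;python3 - <<'E'
from h import *
cv2.imwrite("pics/top4.png",capture("top")[:,:,::-1])
s=r.sense();c=cam("wrist",s);print(proj(c,(487.8,-16.4,20)))
E
```

```text
[485.9 -18.7  69.1] [-9.000e-04  9.998e-01 -1.940e-02 -0.000e+00] [-4.000e-02  2.900e-01 -3.900e-01  8.900e-01  2.000e-03  3.141e+00]
green [255.97695853 266.08294931] [226 230] [288 304] [array([461.4, -16.9]), np.float64(22.9), array([461.8, -16.6,  26.5])]
[255.34840137 222.24400543]
```

View pics/w4.png

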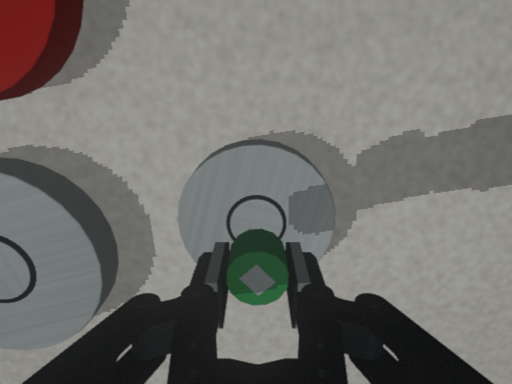

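The view shows the mount held at (257,280), with the carrier ring behind it at about (256,222) where the prediction put it (255,222). I'll lower it now, turning joint 6 away from its limit.

>>> move_arm(steps=[[2,-1,10,-0.15,10],[0,0,10,0,10],[0,0,7,0,10],[0,0,2,0,10],[0,0,0,0,10]])

```text
t: 5.35
eef_pos: [487.9, -17.2, 40.1]
tool_rot: [-0.001, 0.998, 0.056, 0.0]
force: [0.1, 0.3, -0.8]
width: 28.3
```

```bash
python3 wg.py w5
```

```text
[487.9 -17.2  40.1] [-9.000e-04  9.984e-01  5.570e-02  0.000e+00] [-3.600e-02  3.260e-01 -4.250e-01  8.200e-01  2.000e-03  2.994e+00]
green [257.17073171 267.79512195] [226 230] [288 304] [array([482.1, -16.8]), np.float64(19.1), array([482.4, -16.1,  22. ])]
```

View pics/w5.png

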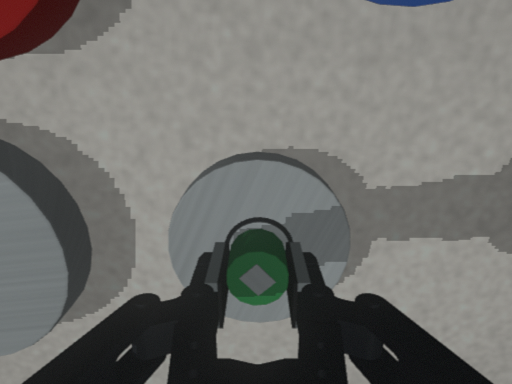

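Good alignment, with the mount inside the printed ring. I'll lower in small steps to contact.

>>> move_arm(steps=[[0,0,1,0,10],[0,0,1,0,10],[0,0,0.5,0,10],[0,0,0,0,10],[0,0,0,0,10]])

```text
t: 6.02
eef_pos: [488.0, -17.2, 37.6]
tool_rot: [-0.001, 0.998, 0.056, 0.0]
force: [-0.1, 0.5, -1.6]
width: 28.2
```

>>> move_arm(steps=[[0,0,0.5,0,10],[0,0,0.5,0,10],[0,0,0,0,10],[0,0,0,0,10],[0,0,0,0,10]])

```text
t: 6.65
eef_pos: [488.0, -17.2, 36.7]
tool_rot: [-0.001, 0.998, 0.056, 0.0]
force: [-1.2, 0.3, 5.3]
width: 28.6
```

>>> move_arm(steps=[[0,0,0,0,38],[0,0,0,0,45],[0,0,0,0,55],[0,0,0,0,65],[0,0,0,0,65]])

```text
t: 7.28
eef_pos: [488.0, -17.2, 36.6]
tool_rot: [-0.001, 0.998, 0.056, 0.0]
force: [-0.6, 0.3, -0.7]
width: 55.3
```

```bash
python3 wg.py w6
```

```text
[488.  -17.2  36.6] [-9.000e-04  9.984e-01  5.610e-02  1.000e-04] [-3.600e-02  3.300e-01 -4.290e-01  8.120e-01  2.000e-03  2.993e+00]
green [257.08415842 267.37623762] [226 230] [288 304] [array([484.4, -16.5]), np.float64(18.6), array([484.7, -16.4,  21.5])]
```

View pics/w6.png

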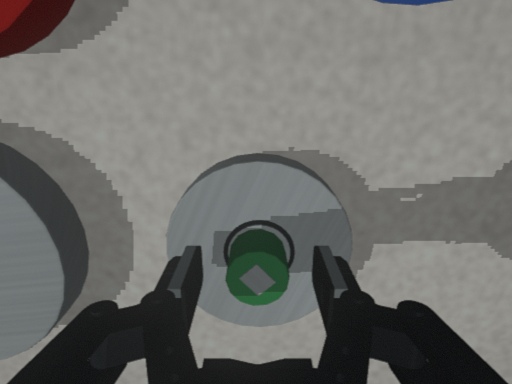

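The mount stands released inside the ring. I'll retreat straight up, then see how the arm handles reaching past its limit, since I need a lean.

>>> move_arm(steps=[[0,0,-8,0,70],[0,0,-30,0,70],[0,0,-60,0,70],[0,0,-60,0,70],[0,0,-60,0,50]])

```text
t: 7.95
eef_pos: [487.5, -17.6, 257.3]
tool_rot: [-0.001, 0.998, 0.056, 0.0]
force: [1.0, 0.2, 1.6]
width: 43.7
```

>>> move_arm(steps=[[0,0,-60,0,50],[0,0,-60,0,50],[0,0,-60,0,50],[0,0,-30,0,50],[0,0,0,0,50]])

```text
t: 8.57
eef_pos: [488.6, -18.0, 462.7]
tool_rot: [-0.001, 0.998, 0.056, 0.002]
force: [-0.1, -0.0, 0.4]
width: 42.4
```

Run:
```python
from h import *
s=r.sense();print(s["eef_pos"],s["tool_rot"],s["qpos"].round(3))
cv2.imwrite("pics/s7.png",capture("scene")[:,:,::-1])
```

```text
[488.64361172 -18.00051965 462.74092042] [-7.44619843e-04  9.98420844e-01  5.61383977e-02  1.93489190e-03] [-3.800e-02  2.960e-01  6.510e-01  1.922e+00  2.000e-03  2.991e+00]
```

View pics/s7.png

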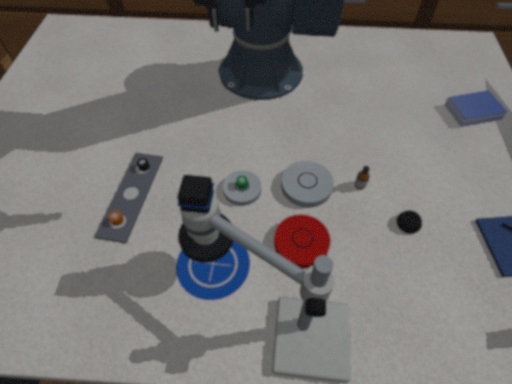

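>>> move_arm(steps=[[0,0,-40,0,50],[0,0,-40,0,50],[0,0,-40,0,50],[0,0,-40,0,50],[0,0,-40,0,50]])

```text
t: 9.25
eef_pos: [449.0, -16.7, 549.5]
tool_rot: [0.005, 0.997, 0.056, 0.06]
force: [-0.1, -0.3, 0.1]
width: 42.5
```

```bash
cat > s.py <<'E'
from h import *
s=r.sense();q=s["tool_rot"];M=R.from_quat(np.r_[q[1:],q[0]]).as_matrix()
print(s["t"],s["eef_pos"].round(1),"z_t",M[:,2].round(3),"x_t",M[:,0].round(3),"y_t",M[:,1].round(3),s["qpos"].round(3),s["force"].round(1),s["width"].round(1))
E
python3 s.py
```

```text
Traceback (most recent call last):
  File "s.py", line 3, in <module>
    print(s["t"],s["eef_pos"].round(1),"z_t",M[:,2].round(3),"x_t",M[:,0].round(3),"y_t",M[:,1].round(3),s["qpos"].round(3),s["force"].round(1),s["width"].round(1))
                                                                                                                                                ^^^^^^^^^^^^^^^^
AttributeError: 'float' object has no attribute 'round'
```

```bash
sed -i 's/,s\["width"\].round(1)/,s["width"]/' s.py; python3 s.py
```

```text
9.25 [449.  -16.7 549.5] z_t [ 0.121 -0.003 -0.993] x_t [0.986 0.112 0.119] y_t [ 0.111 -0.994  0.016] [-3.900e-02  2.180e-01  8.040e-01  2.036e+00  2.000e-03  2.991e+00] [-0.1 -0.3  0.1] 42.502837741356835
```

Going past the joint-4 limit leans the tool back with the fingertips leading, which is what I need. I'll swing to about −10° azimuth, lean further, and half-turn the tool so that joint 6 is clear of its limit.

>>> move_arm(steps=[[0,40,0,-0.18,50],[0,25,-30,-0.18,50],[0,0,-40,-0.18,50],[0,0,-40,-0.18,50],[0,0,-40,-0.18,50]])

```text
t: 9.88
eef_pos: [418.7, -74.0, 595.0]
tool_rot: [0.066, 0.868, 0.484, 0.094]
force: [0.3, -0.4, 0.0]
width: 42.3
```

```bash
python3 s.py
```

```text
9.875 [418.7 -74.  595. ] z_t [ 0.227 -0.023 -0.974] x_t [0.514 0.852 0.1  ] y_t [ 0.827 -0.524  0.205] [-0.19   0.134  0.828  2.036  0.021  1.937] [ 0.3 -0.4  0. ] 42.32956072007518
```

>>> move_arm(steps=[[0,0,-50,-0.18,50],[0,0,-50,-0.18,50],[0,0,-50,-0.18,50],[0,0,-50,-0.18,50],[0,0,-50,-0.18,50]])

```text
t: 10.5
eef_pos: [343.9, -61.3, 663.7]
tool_rot: [0.179, 0.564, 0.801, 0.092]
force: [0.7, 0.4, 0.8]
width: 42.4
```

>>> move_arm(steps=[[0,0,-50,-0.18,50],[0,0,-50,-0.18,50],[0,0,-50,-0.18,50],[0,0,-50,-0.18,50],[0,0,-50,-0.18,50]])

```text
t: 11.12
eef_pos: [261.3, -44.6, 717.4]
tool_rot: [0.287, 0.157, 0.945, 0.002]
force: [0.4, 0.2, -0.1]
width: 42.9
```

```bash
python3 s.py
```

```text
11.125 [261.3 -44.6 717.4] z_t [ 0.543 -0.086 -0.835] x_t [-0.786  0.297 -0.542] y_t [0.295 0.951 0.093] [-0.189 -0.246  0.802  2.036  0.017  0.145] [ 0.4  0.2 -0.1] 42.86589737255042
```

>>> move_arm(steps=[[0,0,-50,-0.17,50],[0,0,-50,0,50],[0,0,-30,0,50],[0,0,0,0,50],[0,0,0,0,50]])

```text
t: 11.75
eef_pos: [217.8, -35.3, 738.2]
tool_rot: [0.328, 0.079, 0.941, -0.026]
force: [1.4, 0.2, 0.2]
width: 42.8
```

```bash
python3 s.py
python3 - <<'E'
from h import *
im=capture("top")[:,:,::-1];cv2.imwrite("pics/t8.png",im);c=cam("top")
b,g,rr=[im[...,i].astype(int) for i in range(3)]
m=((b-rr)>=0)&((b-rr)<40)&(b>95)
for q in blobs(m,200):
    if 70<len(q)<260: print("silver",q.mean(0),*[np.round(k,1) for k in circ(c,q,20)])
hsv=cv2.cvtColor(im,cv2.COLOR_BGR2HSV);H,S,V=[hsv[...,i].astype(int) for i in range(3)]
for q in blobs((abs(H-65)<22)&(S>100)&(V>50)): print(q.mean(0),ray(c,q.mean(0),40))
# spot from the blue mat outer edge: hull points, both cams
for n in("top","scene"):
    im=cv2.imread(f"pics/{n}0.png");c=cam(n);hsv=cv2.cvtColor(im,cv2.COLOR_BGR2HSV);H,S,V=[hsv[...,i].astype(int) for i in range(3)]
    q=max([b for b in blobs((abs(H-110)<12)&(S>140)&(V>70)) if 180<b[:,0].mean()<330],key=len);w=rays2(c,q,0)
    s=np.array([699,-64.5])
    for it in range(8):
        d=np.linalg.norm(w-s,axis=1);k=w[(d>79)&(d<91)];A=np.c_[2*k,np.ones(len(k))];l=np.linalg.lstsq(A,(k**2).sum(1),rcond=None)[0];s=l[:2]
    print(n,"spot",s,np.sqrt(l[2]+s@s),len(k))
E
```

```text
11.75 [217.8 -35.3 738.2] z_t [ 0.613 -0.101 -0.783] x_t [-0.772  0.131 -0.621] y_t [0.165 0.986 0.002] [-0.148 -0.338  0.798  2.036 -0.009  0.015] [1.4 0.2 0.2] 42.78646395057905
silver [204.816 233.264] [465.2 151.6] 65.4 [465.3 151.6  67. ]
silver [261.04347826 225.85869565] [487.7 -16.7] 47.7 [487.1 -16.7  49.4]
silver [243.09219858 115.46099291] [807.2  57.1] 74.6 [834.5  43.8 110.8]
[261.         225.82142857] [486.74931835 -15.57587006  40.        ]
top spot [698.92456641 -63.80854967] 82.06062440809478 113
scene spot [699.05386799 -65.47400117] 80.94767930132768 130
```

View pics/t8.png

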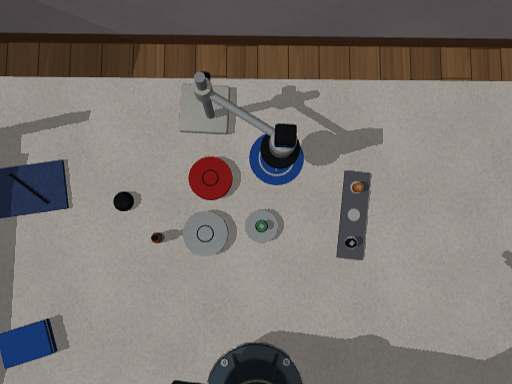

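```bash
cat > kin.py <<'E'
import numpy as np
from scipy.optimize import least_squares
D=[(500,241.8,.2134,-.0351,1.3235),(601.8,131.5,.468,.043,1.153),(608.1,26.7,.553,-.099,.918),(608.5,102.4,.489,0,1.078),(486.3,69.1,.29,-.39,.89),(488.3,36.6,.33,-.429,.812),(489,462.7,.296,.651,1.922),(449.3,549.5,.218,.804,2.036),(425.2,595,.134,.828,2.036),(265.1,717.4,-.246,.802,2.036),(220.6,738.2,-.338,.798,2.036)]
D=np.array(D)
def B(q2,q3,q4):
    e=q3-q2;p=q4+q2-q3;return np.stack([np.ones_like(q2)+0j,np.exp(-1j*q2),np.exp(1j*e),np.exp(-1j*p)],-1)
A=B(*D[:,2:].T);c,res,rk,sv=np.linalg.lstsq(A,D[:,0]+1j*D[:,1],rcond=None)
if __name__=="__main__":
    print(c.round(1),abs(A@c-(D[:,0]+1j*D[:,1])).round(1),sv)
    P=np.arctan2(.783,.621)
    for r_,z in [(380,200),(380,100),(380,15),(420,15),(390,300),(430,100),(430,15),(500,15),(640,15),(380,60)]:
        f=lambda q:(lambda v:[v.real,v.imag])(B(np.array(q[0]),np.array(q[1]),np.array(P-q[0]+q[1]))@c-(r_+1j*z))
        for x0 in ([-.3,-.5],):
            s=least_squares(f,x0,bounds=([-.74,-1.14],[1.72,1.35]));print(r_,z,s.x.round(3),(P-s.x[0]+s.x[1]).round(3),round(s.cost**.5,1))
E
python3 kin.py
```

```text
[  0.5+2.437e+02j  -0.5+4.859e+02j 393.2+6.640e+01j 444.6-1.000e-01j] [0.3 0.3 0.4 0.4 0.4 0.1 0.3 0.2 0.3 0.1 0.1] [6.41225067 1.63255898 0.4187731  0.20596503]
380 200 [-0.627 -1.018] 0.509 0.0
380 100 [-0.494 -1.14 ] 0.254 31.0
380 15 [-0.25 -1.14] 0.01 81.3
420 15 [-0.087 -1.14 ] -0.153 61.1
390 300 [-0.627 -0.765] 0.762 0.0
430 100 [-0.319 -1.14 ] 0.079 12.3
430 15 [-0.054 -1.14 ] -0.186 55.6
500 15 [ 0.117 -1.14 ] -0.357 14.0
640 15 [ 0.327 -0.863] -0.29 0.0
380 60 [-0.401 -1.14 ] 0.162 55.7
```

Run:
```python
from kin import *
for z in (15,60,120):
  for th in (0,5,10,15,20,25,30,38):
    P=np.pi/2-np.radians(th)
    # min r along z with limits
    best=None
    for q3 in np.linspace(-1.14,1.35,500):
        q2=np.linspace(-.74,1.72,1500);v=B(q2,q3+0*q2,P-q2+q3)@c
        i=np.argmin(abs(v.imag-z)); 
        if abs(v.imag[i]-z)<1 and -2.1<P-q2[i]+q3<2.04 and (best is None or v.real[i]<best): best=v.real[i]
    print(z,th,best)
```

```text
15 0 167.83925348346582
15 5 208.7045752168772
15 10 253.41081288463414
15 15 300.6968314457123
15 20 349.53233106667494
15 25 398.50286302090996
15 30 446.7584851418145
15 38 518.7458997873135
60 0 81.21980595770475
60 5 125.51652609819158
60 10 177.87311627224506
60 15 234.6202089262343
60 20 293.28614307975477
60 25 351.0923250996543
60 30 407.26994852049177
60 38 490.49740698153767
120 0 72.09265323675783
120 5 109.06389951608992
120 10 145.84133934380424
120 15 182.73262859630285
120 20 217.96590003540288
120 25 254.9759794478627
120 30 302.23597434656654
120 38 426.6770911258103
```

```bash
cat > go.py <<'E'
import sys
from h import *
s=r.sense();q=s["tool_rot"];M=R.from_quat(np.r_[q[1:],q[0]]).as_matrix()
p=s["eef_pos"]
for a in sys.argv[1:]:
    t=np.array([float(v) for v in a.split(",")]);print(a,(M.T@(t-p)).round(1),"rows",np.linalg.norm(t-p)/60);p=t
E
python3 go.py 400,-5,250 413,-2,150 413,-2,40
```

```text
400,-5,250 [166.5  58.8 491.1] rows 8.697477272922166
413,-2,150 [52.5  4.9 86. ] rows 1.6814345726855453
413,-2,40 [68.3 -0.2 86.2] rows 1.8333333333333333
```

>>> move_arm(steps=[[17,6,50,0,50],[17,6,50,0,50],[17,6,50,0,50],[17,6,50,0,50],[17,6,50,0,50]])

```text
t: 12.42
eef_pos: [301.4, -21.9, 516.1]
tool_rot: [0.327, 0.078, 0.941, -0.026]
force: [1.8, 0.3, 0.1]
width: 42.7
```

>>> move_arm(steps=[[17,6,50,0,50],[17,6,50,0,50],[17,6,50,0,50],[17,6,50,0,50],[13,5,40,0,50]])

```text
t: 13.05
eef_pos: [389.9, -7.2, 277.3]
tool_rot: [0.327, 0.078, 0.941, -0.027]
force: [0.6, 0.6, 1.0]
width: 42.6
```

```bash
python3 s.py; python3 go.py 413,-2,150 413,-2,40 413,-2,15
```

```text
13.05 [389.9  -7.2 277.3] z_t [ 0.611 -0.101 -0.785] x_t [-0.774  0.13  -0.619] y_t [0.165 0.986 0.001] [ 0.115 -0.608 -0.812  0.718 -0.172  0.223] [0.6 0.6 1. ] 42.582273355953355
413,-2,150 [ 61.7   8.8 113.5] rows 2.1578176641127005
413,-2,40 [68.1 -0.1 86.4] rows 1.8333333333333333
413,-2,15 [15.5 -0.  19.6] rows 0.4166666666666667
```

>>> move_arm(steps=[[26,2,43,0,50],[26,2,43,0,50],[20,0,25,0,50],[20,0,25,0,50],[0,0,0,0,50]])

```text
t: 13.68
eef_pos: [408.4, -3.5, 124.8]
tool_rot: [0.321, 0.079, 0.943, -0.028]
force: [-1.0, 0.2, -1.0]
width: 43.2
```

```bash
python3 s.py; python3 go.py 413,-2,60 413,-2,40 413,-2,15
```

```text
13.675 [408.4  -3.5 124.8] z_t [ 0.601 -0.102 -0.793] x_t [-0.782  0.131 -0.61 ] y_t [ 0.166  0.986 -0.001] [ 0.122 -0.412 -1.135  0.214 -0.176  0.231] [-1.   0.2 -1. ] 43.249941685284256
413,-2,60 [36.1  2.3 54. ] rows 1.0837487494480815
413,-2,40 [12.2  0.  15.9] rows 0.3333333333333333
413,-2,15 [15.2  0.  19.8] rows 0.4166666666666667
```

>>> move_arm(steps=[[15,0,20,0,50],[15,0,20,0,50],[15,0,20,0,50],[15,0,20,0,50],[0,0,0,0,50]])

```text
t: 14.3
eef_pos: [439.2, 4.6, 64.9]
tool_rot: [0.292, 0.082, 0.952, -0.033]
force: [-0.6, -0.2, -0.2]
width: 42.4
```

```bash
python3 s.py; python3 go.py 413,-2,60 413,-2,40 413,-2,15
```

```text
14.3 [439.2   4.6  64.9] z_t [ 0.551 -0.111 -0.827] x_t [-0.816  0.137 -0.562] y_t [ 0.175  0.984 -0.015] [ 0.14  -0.156 -1.135  0.023 -0.188  0.257] [-0.6 -0.2 -0.2] 42.37904867832461
413,-2,60 [ 23.2 -11.1  -9.7] rows 0.4581244637751885
413,-2,40 [11.2  0.3 16.5] rows 0.3333333333333333
413,-2,15 [14.   0.4 20.7] rows 0.4166666666666667
```

```bash
python3 go.py 400,0,65 380,0,65 390,0,50
```

```text
400,0,65 [ 31.3 -11.5 -21.2] rows 0.65830432389506
380,0,65 [ 16.3  -3.5 -11. ] rows 0.3333333333333333
390,0,50 [ 0.3  2.  17.9] rows 0.3004626062886658
```

>>> move_arm(steps=[[12,-4,-9,0,50],[12,-4,-9,0,50],[12,-2,-9,0,50],[12,0,-9,0,50],[0,0,0,0,50]])

```text
t: 14.92
eef_pos: [394.2, 10.4, 88.5]
tool_rot: [0.281, 0.084, 0.955, -0.035]
force: [0.8, 0.2, 0.0]
width: 42.8
```

```bash
python3 s.py
```

```text
14.925 [394.2  10.4  88.5] z_t [ 0.531 -0.114 -0.839] x_t [-0.828  0.14  -0.543] y_t [ 0.179  0.984 -0.02 ] [ 0.192 -0.319 -1.135  0.218 -0.215  0.307] [0.8 0.2 0. ] 42.79657904295358
```

>>> move_arm(steps=[[14,-1,6,0,50],[14,-1,6,0,50],[14,-1,6,0,50],[14,-1,6,0,50],[14,-1,6,0,50]])

```text
t: 15.55
eef_pos: [379.1, 24.9, 64.0]
tool_rot: [0.254, 0.087, 0.962, -0.043]
force: [-0.5, 0.4, 0.5]
width: 42.5
```

```bash
python3 s.py
```

```text
15.55 [379.1  24.9  64. ] z_t [ 0.481 -0.127 -0.867] x_t [-0.856  0.146 -0.496] y_t [ 0.19   0.981 -0.039] [ 0.267 -0.256 -1.134  0.232 -0.253  0.389] [-0.5  0.4  0.5] 42.476724168856485
```

```bash
python3 go.py 390,5,40 395,0,15
```

```text
390,5,40 [ -0.3 -16.5  28.6] rows 0.5507630112955249
395,0,15 [ 7.4 -3.  24.7] rows 0.43301270189221935
```

>>> move_arm(steps=[[2,-8,13,0.04,50],[2,-8,13,0.04,50],[10,0,10,0,50],[10,0,6,0,50],[0,0,0,0,50]])

```text
t: 16.18
eef_pos: [393.6, 16.0, 35.6]
tool_rot: [0.24, 0.128, 0.961, -0.038]
force: [0.2, 0.2, 0.5]
width: 42.4
```

```bash
python3 s.py; python3 go.py 390,3,15
```

```text
16.175 [393.6  16.   35.6] z_t [ 0.453 -0.134 -0.882] x_t [-0.852  0.227 -0.472] y_t [ 0.264  0.965 -0.011] [ 0.219 -0.137 -1.134  0.135 -0.231  0.431] [0.2 0.2 0.5] 42.4122539569337
390,3,15 [  9.8 -13.3  18.3] rows 0.4110799557777259
```

>>> move_arm(steps=[[6,-2,8,0,50],[6,-2,8,0,50],[3,0,3,0,50],[0,0,0,0,50],[0,0,0,0,50]])

```text
t: 16.8
eef_pos: [398.2, 16.3, 21.1]
tool_rot: [0.234, 0.129, 0.963, -0.04]
force: [-0.5, 0.1, 0.8]
width: 42.6
```

```bash
python3 s.py; python3 go.py 390,8,15; python3 wg.py w9
```

```text
16.8 [398.2  16.3  21.1] z_t [ 0.44  -0.137 -0.887] x_t [-0.857  0.23  -0.461] y_t [ 0.267  0.963 -0.017] [ 0.217 -0.079 -1.134  0.092 -0.231  0.434] [-0.5  0.1  0.8] 42.63848723930184
390,8,15 [  7.9 -10.1   3. ] rows 0.21998049606593442
[398.2  16.3  21.1] [ 0.2338  0.1292  0.9628 -0.04  ] [ 0.217 -0.079 -1.134  0.092 -0.231  0.434]
green [245.12307692 347.08461538] [223 330] [266 363] [array([473.9,  -8.3]), np.float64(26.2), array([474.6,  -7.3,  32.6])]
```

View pics/w9.png

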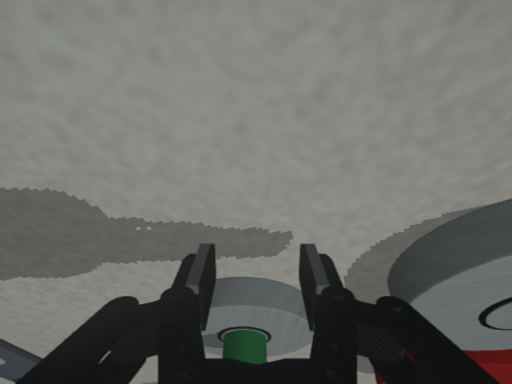

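>>> move_arm(steps=[[-3,-3,5,0,50],[-3,-2,5,0,50],[0,0,0,0,50],[0,0,0,0,50],[0,0,0,0,50]])

```text
t: 17.48
eef_pos: [406.4, 8.8, 15.1]
tool_rot: [0.234, 0.129, 0.963, -0.04]
force: [0.2, 0.8, 0.2]
width: 43.0
```

```bash
python3 s.py; python3 wg.py w10
```

```text
17.475 [406.4   8.8  15.1] z_t [ 0.44  -0.137 -0.887] x_t [-0.857  0.23  -0.461] y_t [ 0.267  0.963 -0.017] [ 0.184 -0.048 -1.133  0.056 -0.217  0.403] [0.2 0.8 0.2] 42.980306441012885
[406.4   8.8  15.1] [ 0.2338  0.1292  0.9628 -0.04  ] [ 0.184 -0.048 -1.133  0.056 -0.217  0.403]
green [251.66666667 348.93495935] [229 334] [274 363] [array([467. ,  -8.8]), np.float64(22.1), array([467.2,  -8.3,  26.4])]
```

View pics/w10.png

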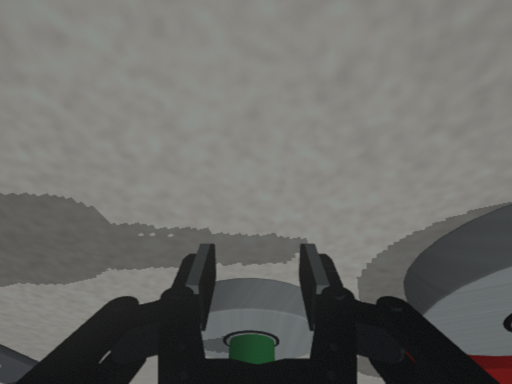

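>>> move_arm(steps=[[-5.7,-0.2,2.6,0,50],[-4.6,-0.2,2.1,0,50],[-3.6,0,1.7,0,50],[-3,0,1.5,0,50],[-3,0,1.5,0,50]])

```text
t: 18.15
eef_pos: [427.7, 2.4, 15.8]
tool_rot: [0.234, 0.129, 0.963, -0.04]
force: [0.1, 0.0, -0.3]
width: 43.0
```

>>> move_arm(steps=[[-3,0.1,1.5,0,50],[-3,0.1,1.5,0,50],[-3,0.1,1.5,0,50],[-3,0.1,1.5,0,50],[0,0,0,0,50]])

```text
t: 18.77
eef_pos: [440.8, -0.8, 16.1]
tool_rot: [0.234, 0.129, 0.963, -0.04]
force: [-1.5, -0.6, 0.3]
width: 43.0
```

```bash
python3 s.py; python3 wg.py w11
cat > car.py <<'E'
from h import *
import sys
im=capture("top")[:,:,::-1];cv2.imwrite(f"pics/{sys.argv[1]}.png",im);c=cam("top")
hsv=cv2.cvtColor(im,cv2.COLOR_BGR2HSV);H,S,V=[hsv[...,i].astype(int) for i in range(3)]
for q in blobs((abs(H-65)<22)&(S>100)&(V>50),5): print("green",q.mean(0),ray(c,q.mean(0),40))
b,g,rr=[im[...,i].astype(int) for i in range(3)]
for q in blobs(((b-rr)>=0)&((b-rr)<40)&(b>95),150):
    if 60<len(q)<260: print("silver",q.mean(0),*[np.round(k,1) for k in circ(c,q,20)])
cv2.imwrite(f"pics/{sys.argv[1]}c.png",cv2.resize(im[110:270,190:350],None,fx=3.6,fy=3.6,interpolation=cv2.INTER_CUBIC))
E
python3 car.py t11
```

```text
18.775 [440.8  -0.8  16.1] z_t [ 0.44  -0.138 -0.887] x_t [-0.857  0.23  -0.461] y_t [ 0.268  0.963 -0.017] [ 0.133  0.016 -1.069  0.046 -0.196  0.356] [-1.5 -0.6  0.3] 42.9757889488802
[440.8  -0.8  16.1] [ 0.2339  0.1293  0.9628 -0.04  ] [ 0.133  0.016 -1.069  0.046 -0.196  0.356]
green [254.25443787 340.04142012] [228 315] [279 364] [array([492.4, -15.1]), np.float64(31.6), array([493.8, -14.5,  40.6])]
green [261.18518519 223.07407407] [494.86430632 -16.12969675  40.        ]
silver [205.096 233.256] [465.1 151.5] 65.4 [464.9 151.1  67.2]
silver [261.07446809 223.23404255] [495.9 -16.9] 47.7 [495.4 -16.7  49.5]
silver [243.4137931  115.44827586] [809.1  55.2] 74.5 [829.8  46.4 110.9]
```

View pics/w11.png

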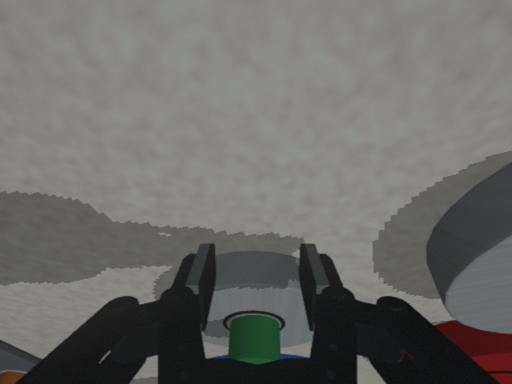

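View pics/t11c.png

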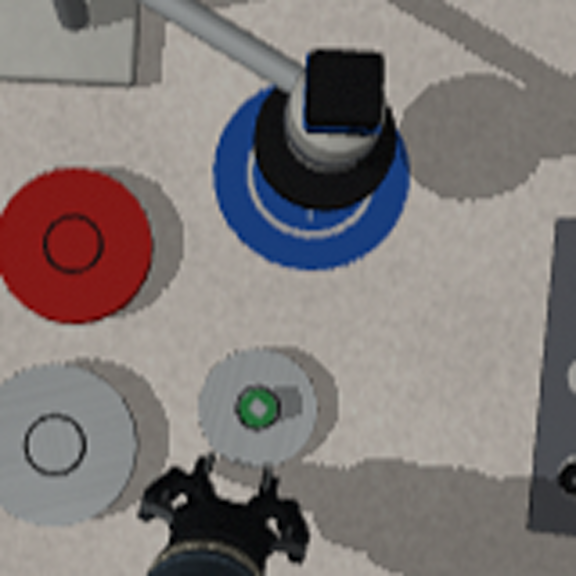

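The carrier is cradled and moving with the mount centred. I'll continue pushing.

>>> move_arm(steps=[[-3.6,0.2,1.9,0,50],[-4.4,0.2,2.3,0,50],[-5.3,0.3,2.8,0,50],[-5.3,0.3,2.7,0,50],[-5.3,0.2,2.8,0,50]])

```text
t: 19.5
eef_pos: [467.3, -6.8, 16.0]
tool_rot: [0.234, 0.129, 0.963, -0.04]
force: [-2.8, 0.6, 0.6]
width: 42.5
```

>>> move_arm(steps=[[-5.3,0.3,2.8,0,50],[-5.3,0.3,2.7,0,50],[-5.3,0.2,2.8,0,50],[-5.3,0.3,2.7,0,50],[-5.3,0.2,2.8,0,50]])

```text
t: 20.12
eef_pos: [496.4, -13.6, 15.9]
tool_rot: [0.234, 0.129, 0.963, -0.04]
force: [-2.9, 1.1, 0.2]
width: 42.9
```

>>> move_arm(steps=[[-5.3,0.3,2.8,0,50],[-5.3,0.3,2.7,0,50],[-5.3,0.2,2.8,0,50],[-5.3,0.3,2.7,0,50],[-5.3,0.2,2.8,0,50]])

```text
t: 20.75
eef_pos: [525.5, -20.3, 15.8]
tool_rot: [0.234, 0.129, 0.963, -0.04]
force: [-3.3, 1.1, 1.2]
width: 42.6
```

```bash
python3 s.py; python3 car.py t12; python3 wg.py w12;python3 go.py 644,-48,16
```

```text
20.75 [525.5 -20.3  15.8] z_t [ 0.44  -0.137 -0.887] x_t [-0.857  0.23  -0.461] y_t [ 0.267  0.963 -0.017] [ 0.055  0.168 -0.893  0.056 -0.162  0.284] [-3.3  1.1  1.2] 42.617173382038
green [266.85185185 194.66666667] [579.42699939 -33.09042414  40.        ]
silver [205.07874016 233.48031496] [465.1 151.5] 65.4 [464.4 151.6  67.3]
silver [266.17821782 193.52475248] [582.1 -33.2] 48.8 [586.7 -28.4  58.4]
silver [243.04137931 115.11034483] [813.4  54.3] 74.4 [831.4  47.  112.3]
[526.4 -20.4  16.1] [ 0.2342  0.1293  0.9627 -0.04  ] [ 0.055  0.169 -0.892  0.056 -0.162  0.284]
green [257.23255814 339.70930233] [231 314] [283 363] [array([577.8, -33.8]), np.float64(31.8), array([578.4, -32.2,  40.2])]
644,-48,16 [-107.5    5.    55.9] rows 2.020217558051509
```

View pics/t12c.png

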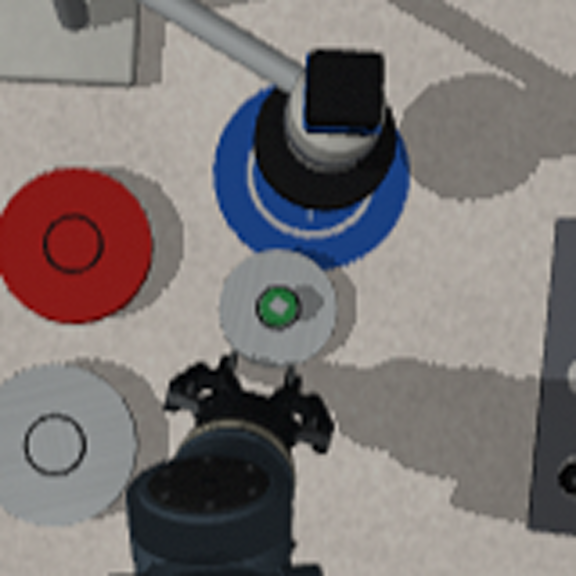

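View pics/w12.png

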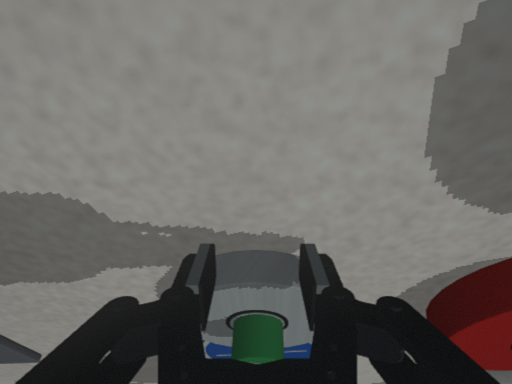

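>>> move_arm(steps=[[-4,0.1,2.1,0,50],[-5.3,0.1,2.8,0,50],[-5.3,0.1,2.7,0,50],[-5.3,0.2,2.8,0,50],[-5.3,0.2,2.7,0,50]])

```text
t: 21.48
eef_pos: [553.1, -27.2, 15.8]
tool_rot: [0.234, 0.129, 0.963, -0.04]
force: [-4.6, 0.4, 0.0]
width: 42.8
```

>>> move_arm(steps=[[-5.3,0.1,2.8,0,50],[-5.3,0.1,2.7,0,50],[-5.3,0.2,2.8,0,50],[-5.3,0.1,2.7,0,50],[-5.3,0.1,2.8,0,50]])

```text
t: 22.1
eef_pos: [582.0, -34.7, 15.7]
tool_rot: [0.234, 0.129, 0.963, -0.04]
force: [-4.0, 0.8, 1.6]
width: 42.6
```

```bash
python3 s.py; python3 car.py t13
python3 - <<'E'
from h import *
im=capture("scene")[:,:,::-1];cv2.imwrite("pics/s13.png",cv2.resize(im[120:320,110:370],None,fx=3,fy=3,interpolation=cv2.INTER_CUBIC))
E
python3 go.py 645,-50.5,16
```

```text
22.1 [582.  -34.7  15.7] z_t [ 0.44  -0.137 -0.887] x_t [-0.857  0.23  -0.461] y_t [ 0.267  0.963 -0.017] [ 0.016  0.261 -0.764  0.087 -0.145  0.249] [-4.   0.8  1.6] 42.620448438226276
green [271.33333333 176.25925926] [634.86380281 -46.63455026  40.        ]
silver [205.096 233.264] [465.1 151.4] 65.5 [464.4 151.6  67.3]
silver [272.62857143 176.81904762] [634.8 -50.5] 47.1 [640.2 -56.2  58.2]
silver [243.93125 116.625  ] [809.7  56.7] 77.0 [830.7  47.9 112.7]
645,-50.5,16 [-57.2   1.6  29.7] rows 1.0746292760293263
```

View pics/t13c.png

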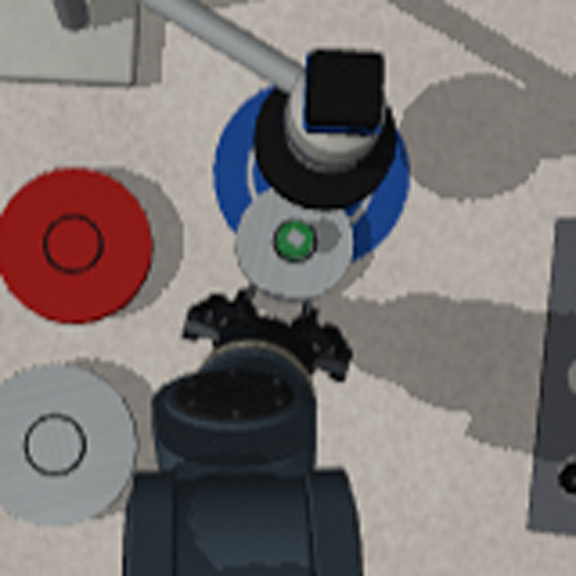

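View pics/s13.png

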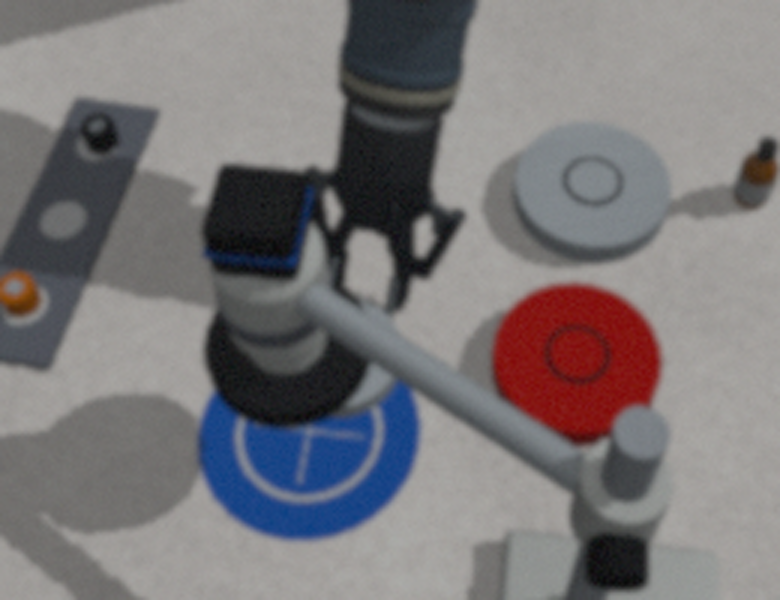

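>>> move_arm(steps=[[-4,0.1,2.1,0,50],[-5.3,0.1,2.8,0,50],[-5.3,0.1,2.7,0,50],[-5.3,0.1,2.8,0,50],[-5.3,0.1,2.7,0,50]])

```text
t: 22.82
eef_pos: [609.4, -41.8, 15.7]
tool_rot: [0.234, 0.129, 0.963, -0.04]
force: [-3.6, 1.0, 1.7]
width: 42.7
```

>>> move_arm(steps=[[-5.3,0.1,2.8,0,50],[-4.4,0.1,2.3,0,50],[-4.4,0.1,2.3,0,50],[-3.5,0,1.8,0,50],[0,0,0,0,50]])

```text
t: 23.45
eef_pos: [628.8, -46.8, 15.8]
tool_rot: [0.234, 0.129, 0.963, -0.04]
force: [-1.1, -0.0, 0.7]
width: 42.5
```

```bash
python3 s.py; python3 car.py t14; python3 wg.py w14
python3 - <<'E'
from h import *
im=capture("scene")[:,:,::-1];cv2.imwrite("pics/s14.png",im);cv2.imwrite("pics/s14c.png",cv2.resize(im[180:320,140:320],None,fx=4,fy=4,interpolation=cv2.INTER_CUBIC))
E
python3 go.py 645,-51.3,16
```

```text
23.45 [628.8 -46.8  15.8] z_t [ 0.44  -0.138 -0.887] x_t [-0.857  0.23  -0.461] y_t [ 0.268  0.963 -0.017] [-0.01   0.336 -0.651  0.123 -0.134  0.226] [-1.1 -0.   0.7] 42.49376505457006
silver [205.104 233.256] [465.  151.4] 65.4 [464.9 151.1  67.2]
silver [272.4516129  167.31182796] [683.3 -59.2] 43.6 [688.1 -59.5  54.9]
silver [243.02068966 115.        ] [813.4  54.7] 74.7 [830.7  47.9 112.7]
[628.7 -46.8  15.8] [ 0.2341  0.1293  0.9628 -0.04  ] [-0.01   0.336 -0.651  0.122 -0.134  0.226]
green [257.61176471 339.93529412] [232 315] [283 364] [array([679.8, -60. ]), np.float64(31.6), array([681.3, -58.9,  40.5])]
645,-51.3,16 [-15.2   0.    7.7] rows 0.2841982028771851
```

View pics/t14c.png

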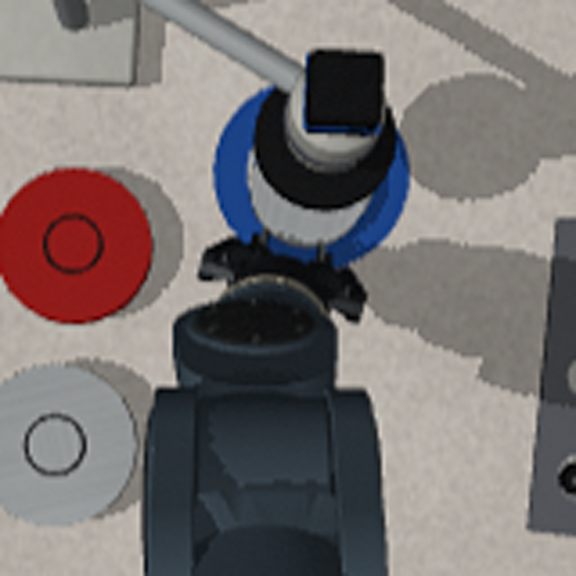

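View pics/s14c.png

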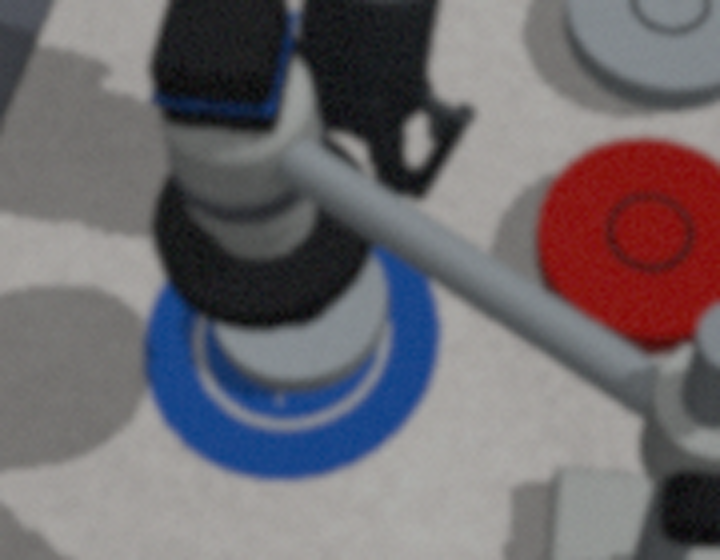

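View pics/w14.png

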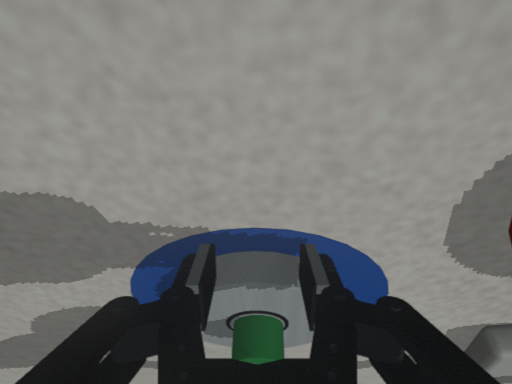

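>>> move_arm(steps=[[-3.6,0,1.9,0,50],[-4.4,0,2.3,0,50],[-3.6,0,1.9,0,50],[-2.2,0,1.1,0,50],[0,0,0,0,50]])

```text
t: 24.22
eef_pos: [643.4, -50.9, 15.7]
tool_rot: [0.234, 0.129, 0.963, -0.04]
force: [-3.1, 0.7, 1.8]
width: 42.9
```

```bash
python3 s.py; python3 car.py t15
python3 - <<'E'
from h import *
im=capture("scene")[:,:,::-1];cv2.imwrite("pics/s15.png",im);cv2.imwrite("pics/s15c.png",cv2.resize(im[180:320,140:320],None,fx=4,fy=4,interpolation=cv2.INTER_CUBIC))
E
python3 go.py 645,-51.3,16
```

```text
24.225 [643.4 -50.9  15.7] z_t [ 0.44  -0.137 -0.887] x_t [-0.857  0.23  -0.461] y_t [ 0.267  0.963 -0.017] [-0.018  0.359 -0.613  0.136 -0.13   0.218] [-3.1  0.7  1.8] 42.900684334487316
silver [204.96031746 233.36507937] [465.1 151.4] 65.4 [465.  151.1  67.2]
silver [274.79 168.2 ] [686.1 -62.4] 42.1 [675.6 -60.8  50.8]
silver [244.08280255 116.75159236] [806.9  58.6] 77.5 [829.8  48.5 112.7]
645,-51.3,16 [-1.6  0.   0.5] rows 0.028364503936976697
```

View pics/s15c.png

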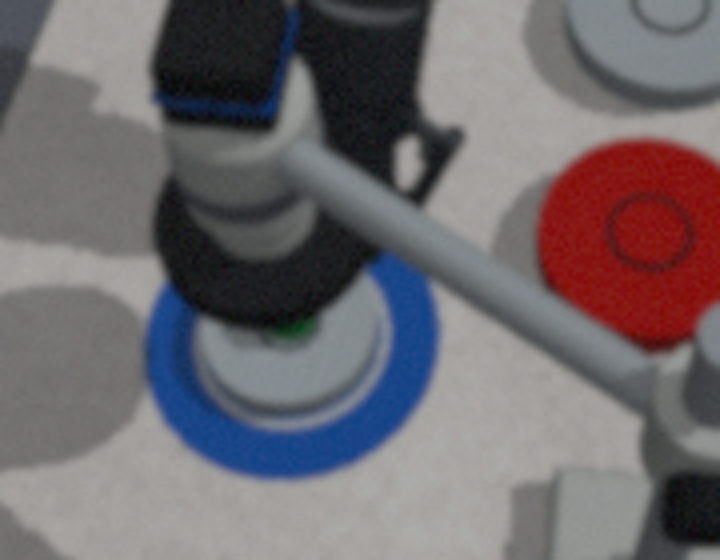

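View pics/t15c.png

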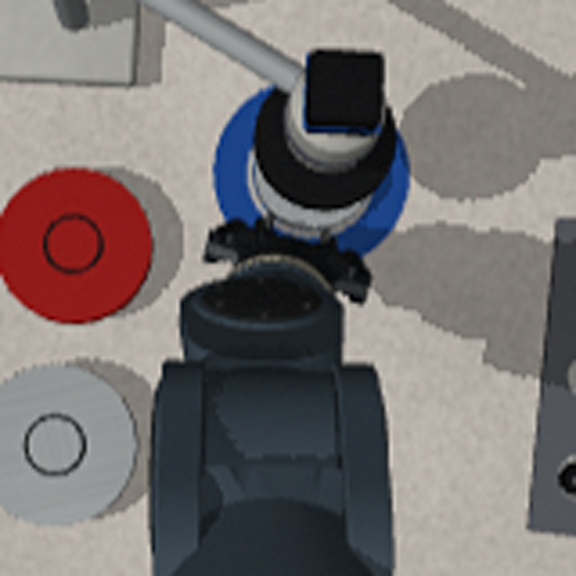

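>>> move_arm(steps=[[-1,0,0.5,0,50],[0,0,0,0,50],[0,0,0,0,50],[0,0,0,0,50],[0,0,0,0,50]])

```text
t: 24.95
eef_pos: [644.3, -51.1, 15.6]
tool_rot: [0.234, 0.129, 0.963, -0.04]
force: [-5.4, 1.7, 2.9]
width: 43.0
```

>>> move_arm(steps=[[1,0,-0.5,0,50],[3.5,0,-1.8,0,50],[8,0,-4,0,50],[15,0,-8,0,50],[15,0,-8,0,50]])

```text
t: 25.58
eef_pos: [597.2, -38.2, 15.8]
tool_rot: [0.234, 0.129, 0.963, -0.04]
force: [-0.6, 1.0, -0.2]
width: 42.8
```

>>> move_arm(steps=[[20,0,-12,0,50],[20,0,-12,0,50],[20,0,-12,0,50],[0,0,0,0,50],[0,0,0,0,50]])

```text
t: 26.2
eef_pos: [531.5, -19.6, 20.6]
tool_rot: [0.234, 0.129, 0.963, -0.04]
force: [1.1, 0.0, 0.5]
width: 42.8
```

```bash
python3 s.py; python3 wg.py w16;python3 car.py t16
python3 - <<'E'
from h import *
im=capture("scene")[:,:,::-1];c=cam("scene");a=cv2.resize(im[180:320,140:320],None,fx=4,fy=4,interpolation=cv2.INTER_CUBIC)
cv2.imwrite("pics/s16.png",im)
def dr(ctr,rad,z,col):
    for t in np.linspace(0,2*np.pi,120):
        p=(proj(c,(ctr[0]+rad*np.cos(t),ctr[1]+rad*np.sin(t),z))-[140,180]+.5)*4;cv2.circle(a,tuple(p.astype(int)),1,col,-1)
dr((699,-65.4),56,0,(0,255,255));dr((699,-65.4),50,20,(0,0,255))
cv2.imwrite("pics/s16c.png",a)
E
```

```text
26.2 [531.5 -19.6  20.6] z_t [ 0.441 -0.137 -0.887] x_t [-0.857  0.23  -0.462] y_t [ 0.267  0.963 -0.016] [ 0.056  0.168 -0.875  0.074 -0.163  0.285] [1.1 0.  0.5] 42.76891495335444
[531.5 -19.6  20.6] [ 0.2343  0.1292  0.9627 -0.0399] [ 0.056  0.168 -0.875  0.074 -0.163  0.285]
silver [205.072 233.24 ] [465.2 151.6] 65.4 [464.4 151.6  67.3]
silver [274.21875 167.84375] [685.1 -62.2] 41.9 [675.6 -60.8  50.8]
silver [244.17197452 116.86624204] [806.7  57.6] 76.8 [830.1  46.8 111.4]
```

View pics/s16c.png

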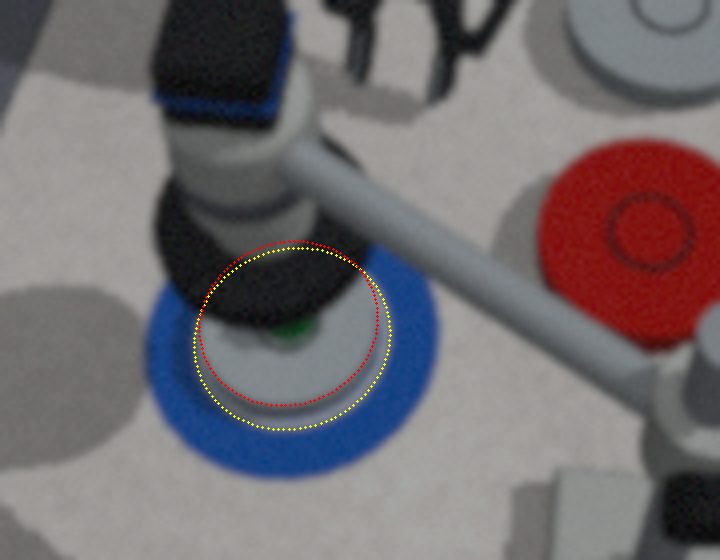

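View pics/w16.png

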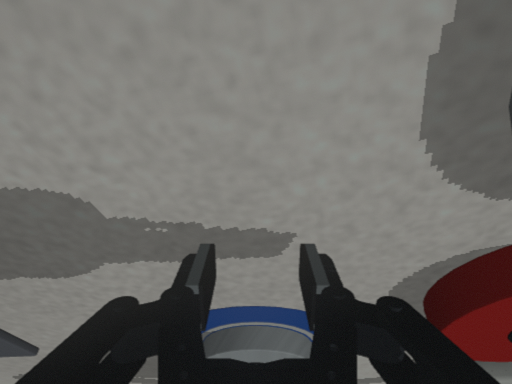

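View pics/t16c.png

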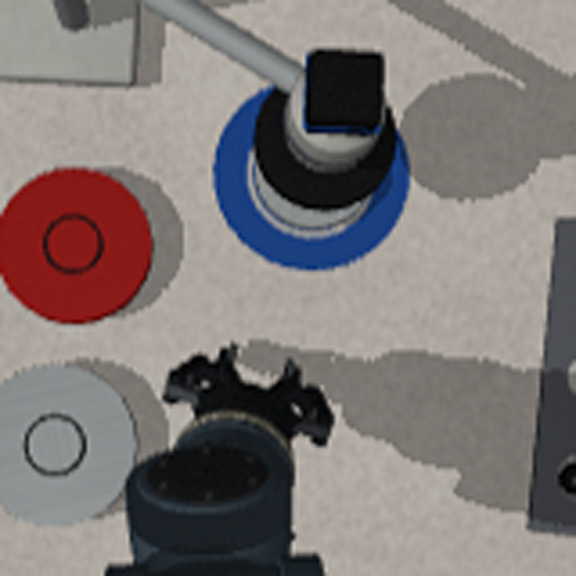

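The pictures show the carrier's rim (red overlay) and the white ring (yellow overlay) concentric to about 2 mm. The mount is still standing and the gripper has withdrawn clear. I'm handing in.

Run:
```python
from h import *
c=cam("scene");print(proj(c,(699,-65.4,44)),proj(c,(699,-65.4,32)))
print(r.finish_job())
```

```text
[210.61636087 255.13088541] [211.18502061 257.46500488]
the job is handed in; nothing more can be done
None
```

The job is handed in at about 26 s of the 56 s allowed. The green mount stands on the small silver carrier, and the carrier sits on the mark under the lens.

**What I did:** I gripped the green mount on the tray and lowered it onto the carrier's printed circle until the wrist felt about 5 N, then opened the fingers. To get under the ring light I needed the tool to lean. The move call can't tilt the tool directly, so I commanded the arm past its joint limits, which left it leaning back about 27°. I then pushed the carrier about 217 mm onto the mark between two half-open fingers, and backed off.

**Last checks:**
- **Carrier on the mark:** in the scene view the carrier's rim matched the outline drawn for the mark to about 2 mm. The tool's stopping position puts the carrier within about 2 mm of the mark. The two cameras disagree by about 1.7 mm on the mark's y position. The top view could not confirm this, because the ring light hides part of the carrier and its circle fit there was poor.
- **Mount on the carrier:** the wrist view showed it standing in the printed circle with about 16 mm of the push left. Afterwards only its lower part was visible below the ring light, about 2 px (roughly 4 mm) to one side of where I expected it.
- **Contact:** the wrist force peaked at about 6 N while pushing, and I saw no sign of touching the microscope. The gripper had withdrawn clear before hand-in.
- **Bystanders:** the black and orange mounts, the bottle and the mouse looked unmoved in the pictures where they appear. I did not re-measure their positions.

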